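Set the bench length gauge and snap its lock cap on

ROBOT

A 6-joint arm with a two-finger parallel gripper is mounted at the origin on the work surface. World frame = base frame: x ahead of the robot, y to its left, z up, the work surface at z = 0. Lengths are in mm, angles in rad, forces in N, time in s.
With the tool pointing down it reaches from about 275 to 1000 mm from the base axis. Payload 8.4 kg.
Tool frame: the origin (TCP) lies midway between the tips of the shut fingers; the grasp point (between the pads) lies 19 mm behind it; z points along the fingers, y is the line along which they close (so a half turn about z gives the same grasp; the last joint's range is limited). The gripper opens to 85 mm and grips with 20 to 120 N. Pads are 22 mm wide; open, the fingers measure 114 mm over their backs; the gripper's body (76 mm by 85 mm) begins 54 mm behind the grasp point. The pads swing forward as they close: fully open they stand 13 mm farther back than shut.
Start: joints at [1.332, 0.353, 1.633, -0, 1.155, -0.002], TCP at [146.619, 607.561, 231.281] pointing down, gripper open.
Joint ranges: [-2.63, 2.63], [-0.92, 2.1], [0.06, 2.66], [-1.3, 4.44], [0, 2.69], [-3.02, 3.02]. Speed limits (rad/s): [2.22, 2.22, 2.79, 3.14, 3.14, 3.14].

INTERFACE

Orientations are given as [roll, pitch, yaw] about the fixed x, y, z axes, in that order (R = Rz(yaw) Ry(pitch) Rx(roll)).
In Python, from rig import r gives the robot as it stands.
- The arm moves only by the shell command python3 -m inch 'ROWS' [OPENING] [FORCE]. ROWS is JSON, a list that holds one entry, the list of rows, each a list of 6 numbers: the shift along the tool's x, y, z scaled (see below), then the turn, a rotation vector about the tool's x, y, z scaled (see below). In form: [[[tx, ty, tz, wx, wy, wz], ...]]. A call has 1 to 8 rows; each row is the pose to reach, as a shift and turn from the pose commanded when the call began, along the tool's axes at that moment, turning the shorter way round; what a row does not reach only later rows make up. The controller multiplies each number of a shift by 20 cm and each number of a turn by pi rad. A row lasts 1/12 s, in which the tool goes at most 41.7 mm and 7.16 degrees, less where a joint would pass 70% of its speed; a pose out of reach is approached as far as the arm can. A call with a number of a shift or a turn outside -1 to 1 is refused whole. A call with a gripper value outside its range is refused whole. OPENING is the gripper's target within -1 to 1 (fully open at 1, half-way at 0, shut at -1), set as the call begins (- or left out, the last holds). The fingers move at their own pace and stop on an object; FORCE is the grip in N (left out, the last holds). Time passes only in rows, so rows that repeat a pose let the fingers close. It gives the time, the measured TCP pose, the force, the opening and the grip force at its end, in the units of the state.
- r.sense(): the state, without advancing time (a new reading comes with each control period).
- r.grab_frame(name): name is "scene" or "side" or "wrist"; returns the picture (400x640x3 uint8, red, green, blue); there is no depth.
- r.camera_info(name): a dict with "K" (3x3 intrinsics, pixels), "rvec" (rotation vector, rad) and "tvec" (3), from world to camera coordinates, as OpenCV has them; the wrist camera has in their place "mount" (4x4, takes a point from camera to tool coordinates, whose origin is the TCP and whose axes are the flange's). Camera axes: x right, y down, z forward; pixel columns grow to the right and rows downward; lengths in mm; the calibration is good to about 2 mm. The wrist camera is an equidistant fisheye: a pixel r from the principal point sees the ray r / f radians off the axis. A picture is of the moment at which its call begins: read the wrist's pose just before it. camera_info takes no time and is no camera call.
- r.sign_off(): hands the job in; it is judged then, once.
The state is a dict: "clock": time; "qpos": joint angles; "qvel": joint speeds; "joint_efforts": joint torques, N m; "eef_pos": TCP position; "tcp_rot": TCP orientation; "contact_force": force on the tool from outside, world axes, zero at the start; "wrist_torque": the same for the moment, N m; "opening": opening from 0.0 (shut) to 1.0 (fully open); "grasp_force": force on a finger pad.
Only numpy, scipy, OpenCV 4.12 (cv2) and the standard library are available. Lean on these libraries where they do the work, as an engineer would, in place of code of your own. Each camera call takes 0.05 s, during which the arm holds its last target. There are 200 camera calls.

TASK

Pull the sprung slide of the bolted-down length gauge out by its knob until its pointer lines up with the brass marker, and let go of the knob; the slide stays there by its drag brake. Then pick up the straight-sided black snap cap, set it mouth down over the gauge's lock stud and press until it clicks past the catches, and keep pressing so that it sits fully home on the collar. Finish while still holding the cap and pushing it down firmly on the collar (about 10 N), with the slide still at the marker and all the other things on the bench left where they are.

Things in the scene. Friction and masses are not known exactly. Their poses are not given: they have to be found in the camera images.
- gauge: Aluminium length gauge bolted to the bench: a bar 60 mm wide (its x) and 340 mm long (its y, from -165 to +175 mm), 16 mm high for y below -25 mm and 10 mm high beyond. Origin at the underside, in the middle of the width. Its z points up; the slide pulls out along its +y. A dark spring housing 46 x 60 mm, 30 mm high, stands over y = -85 to -25 mm; the lock stud stands at y = -130 mm, x = 0.
- slide (a joint): How far the steel slide is pulled out along the gauge's +y, 0 to 0.115 m; it starts nearly in. A weak spring pulls it back (under 4 N) and a drag brake of 6 N holds it wherever it is left, so pulling takes 7 to 10 N.
- knob (a point): Grip point on the axis of the slide's upright round steel knob, 44 mm above the bench. The knob is 20 mm in diameter (22 mm in its top 8 mm, 26 mm at its foot, below 24 mm), and its top is 64 mm above the bench.
- pointer (a point): Tip of the slide's steel pointer, a bar 4 mm wide that sticks out from the foot of the knob to the gauge's +x edge; 18 mm above the bench, at the same gauge y as the knob's axis.
- mark: Fixed brass marker on the bench against the +x edge of the gauge, 14 mm long, 19 mm high with a 4 mm wide ridge on top. Origin at its underside, in the middle of the ridge's width, axes parallel to the gauge's: the pointer is to be at the same gauge y as this origin.
- cap: Loose black plastic snap cap, standing mouth down on the bench: straight-sided, finely ribbed cylinder 38 mm in diameter, 42 mm high, flat closed top. Origin at the centre of its mouth's rim (underside), z up. Bore 23 mm at the round-edged lip in the mouth, wider behind, 23 mm deep. About 40 g. Not to be confused with the tapered rubber stopper (32 mm high, 50 mm wide on top) and the steel tin.
- seat_top (a point): Centre of the top face of the steel collar round the foot of the lock stud, 30 mm above the bench; the cap's origin comes to this point when it is home. The stud is 19 mm in diameter with a tapered end and rises 20 mm above this point; three sprung balls in its side, centres 8.5 mm above this point, are the catches.
- stopper: Bystander: black rubber stopper, smooth and plainly tapered, 32 mm high, 28 mm wide below and 50 mm above; origin under its centre.
- tin: Bystander: closed steel tin 48 mm in diameter, 45 mm high; origin under its centre.
- pliers: Bystander: steel pliers lying flat, 150 mm long (jaws to its +x), 65 mm over the handles, 16 mm high; origin under the pivot.
- driver: Bystander: screwdriver lying flat, along its x; origin at its underside.
- seat: The steel collar itself, 40 mm in diameter; origin on the stud's axis at bench height. The cap first rests on the catches about 12 mm above home and takes some 8 to 14 N to push, most at 8 to 9 mm above home; past 6 mm the catches click over and draw it down, and then it meets the hard collar. The push that counts is that on the collar.
Things that resemble listed ones, but are neither listed nor needed, are in the scene too. What is shaped like the cap but blue or green is not meant.

How it is judged (in metres and radians):
On the way, in this order (a step that is already met when the one before it is completed fails the run):
1. the slide is pulled out until its pointer is within 4 mm of the marker's middle (y of pointer in the frame of mark between -0.004 and 0.004 m), for 0.3 s.
2. the knob is let go with the pointer within 5 mm of the marker, and the cap is lifted 15 mm or more off the bench (height (world z) of cap above 0.015 m and y of pointer in the frame of mark between -0.005 and 0.005 m), for 0.1 s.
3. the cap has clicked home on the stud and is still pressed onto the collar with more than 5 N (z of cap in the frame of seat_top below 0.0025 m and horizontal distance between cap and seat_top below 0.004 m and contact force between cap and seat above 5 N), for 0.4 s.
At the end, for the whole second after the job is handed in: The cap sits home on the collar (within 2.5 mm in height, 4 mm sideways, 0.1 rad of upright), the fingers still hold it and press it onto the collar with more than 5 N, and the pointer is within 5 mm of the marker's middle (all of step 3 and z of cap in the frame of seat_top above -0.0025 m and angle between cap's own z axis and vertical below 0.1 rad and contact force between the fingers and cap above 3 N and y of pointer in the frame of mark between -0.005 and 0.005 m); the arm keeps its last pose, push and grip.
It fails at once if the stopper, tin, pliers or screwdriver is moved more than 25 mm (distance of any of stopper, tin, pliers, driver from where it was at the start of the episode above 0.025 m).
It also fails if it takes over 69 s, if anything falls off the work surface, if the arm or the gripper's body presses on something with over 40 N, if the wrist force passes 120 N, or if a joint passes its speed limit or range.

## Working session

There is one attempt and no reset: what is moved stays moved. The work goes in short steps, Python scripts to look and compute and a shell command to move; the robot and the scene stay as the last step left them, time stands still between calls to the robot, and variables do not carry over. Pictures are saved under pics/ and viewed, at most 10 in all, crops included, and the job is handed in when it is done.

```bash
mkdir -p pics; ls; python3 - <<'E'
from rig import r
import cv2,numpy as np
for n in("scene","side"):
    cv2.imwrite(f"pics/{n}0.png",r.grab_frame(n)[:,:,::-1])
s=r.sense();print(s)
for n in("scene","side","wrist"):print(n,r.camera_info(n))
cv2.imwrite("pics/wrist0.png",r.grab_frame("wrist")[:,:,::-1])
E
```

```text
pics
{'clock': 0.1, 'qpos': array([ 1.33156670e+00,  3.53580573e-01,  1.63405819e+00, -3.05693403e-05,
        1.15516543e+00, -2.44838250e-03]), 'qvel': array([-0.00144158, -0.00221904, -0.00160604,  0.00100709,  0.000396  ,
        0.0012196 ]), 'joint_efforts': array([ 7.06319188e-04, -6.06355762e+01, -3.42821753e+01,  2.33981782e-04,
        4.02970734e-03, -8.61001467e-06]), 'eef_pos': array([146.5497379 , 607.14895741, 230.63635971]), 'tcp_rot': array([-3.14038105e+00,  2.49853536e-05,  2.90482378e+00]), 'contact_force': array([-0.25542936,  0.49391273,  0.39260144]), 'wrist_torque': array([0.03644276, 0.00031243, 0.00862432]), 'grasp_force': 0.0, 'opening': 1.0003055775298917}
scene {'K': array([[392.83474105,   0.        , 316.90609508],
       [  0.        , 392.83474105, 198.97827882],
       [  0.        ,   0.        ,   1.        ]]), 'rvec': array([ 2.06356757,  1.61455656, -0.52504773]), 'tvec': array([-136.48508102, -425.65589064, 1384.49311288])}
side {'K': array([[382.34087759,   0.        , 320.60657246],
       [  0.        , 382.34087759, 204.1842558 ],
       [  0.        ,   0.        ,   1.        ]]), 'rvec': array([ 0.5161304 , -2.66837481,  1.24952292]), 'tvec': array([510.26005811, 192.63529009, 813.47579379])}
wrist {'K': array([[309.70691629,   0.        , 319.39037896],
       [  0.        , 309.70691629, 201.98071923],
       [  0.        ,   0.        ,   1.        ]]), 'mount': array([[-2.65002369e-04, -9.60027548e-01, -2.79905407e-01,
         7.05280734e+01],
       [ 9.99999946e-01, -3.08246914e-04,  1.10477229e-04,
        -7.45845744e-01],
       [-1.92341161e-04, -2.79905363e-01,  9.60027578e-01,
        -1.44006870e+02],
       [ 0.00000000e+00,  0.00000000e+00,  0.00000000e+00,
         1.00000000e+00]])}
```

View pics/scene0.png

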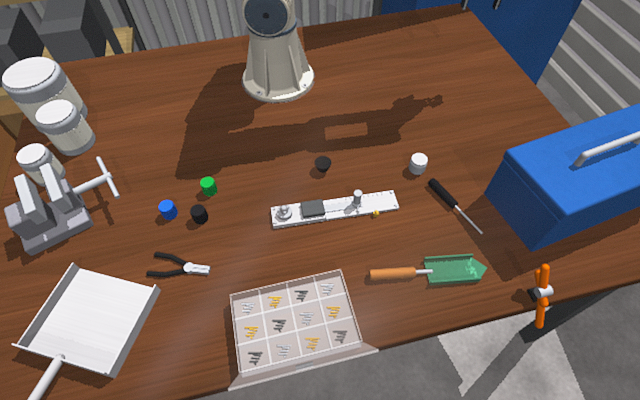

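View pics/side0.png

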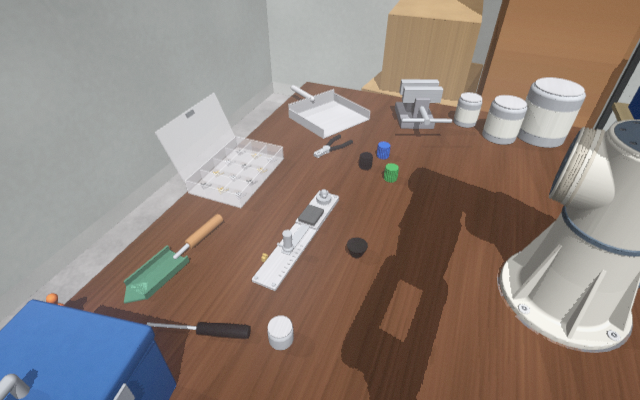

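The scene shows the gauge from (275,217) to (397,200), with its knob at (357,195) and the marker at (376,214). The cap is at (199,214), the stopper at (322,163) and the tin at (418,162). The side view shows the cap at (366,160), the knob at (288,239) and the stud at (323,196). I'll enlarge both.

```bash
cat > h.py <<'E'
import numpy as np,cv2
from scipy.spatial.transform import Rotation as R
from rig import r
def proj(n,P):
    c=r.camera_info(n); return cv2.projectPoints(np.array(P,float).reshape(-1,3),c["rvec"],c["tvec"],c["K"],None)[0].reshape(-1,2)
def ray(n,uv):
    c=r.camera_info(n); M=cv2.Rodrigues(c["rvec"])[0]; d=M.T@np.linalg.inv(c["K"])@np.r_[uv,1.]; return -M.T@c["tvec"],d/np.linalg.norm(d)
def wray(uv,s):
    c=r.camera_info("wrist");K=c["K"];m=c["mount"];v=(np.array(uv,float)-K[:2,2])/K[0,0];t=np.hypot(*v)
    d=np.r_[v/max(t,1e-9)*np.sin(t),np.cos(t)];T=R.from_euler("xyz",s["tcp_rot"]).as_matrix()
    return s["eef_pos"]+T@m[:3,3],T@m[:3,:3]@d
def atz(ry,z): o,d=ry; return o+d*(z-o[2])/d[2]
def tri(*rs):
    A=0;b=0
    for o,d in rs: P=np.eye(3)-np.outer(d,d);A=A+P;b=b+P@o
    return np.linalg.solve(A,b)
E
python3 - <<'E'
import cv2,numpy as np
a=cv2.imread("pics/scene0.png")[150:235,255:415];b=cv2.imread("pics/side0.png")[180:300,240:350];c=cv2.imread("pics/scene0.png")[165:230,150:230];d=cv2.imread("pics/side0.png")[130:190,350:410]
o=np.zeros((600,800,3),np.uint8)
def put(im,x,y,k):
    im=cv2.resize(im,None,fx=k,fy=k,interpolation=cv2.INTER_CUBIC);o[y:y+im.shape[0],x:x+im.shape[1]]=im
put(a,0,0,3);put(b,480,0,2.9);put(c,0,260,4);put(d,500,352,4);put(cv2.imread("pics/scene0.png")[205:220,365:395],330,260,4) if 0 else None
cv2.imwrite("pics/c1.png",o)
E
```

```text
(no output)
```

View pics/c1.png

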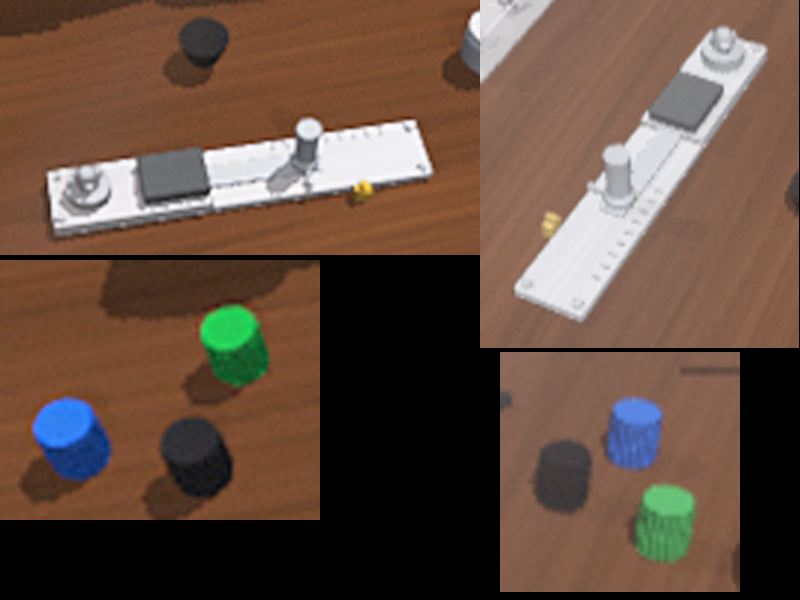

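View pics/wrist0.png

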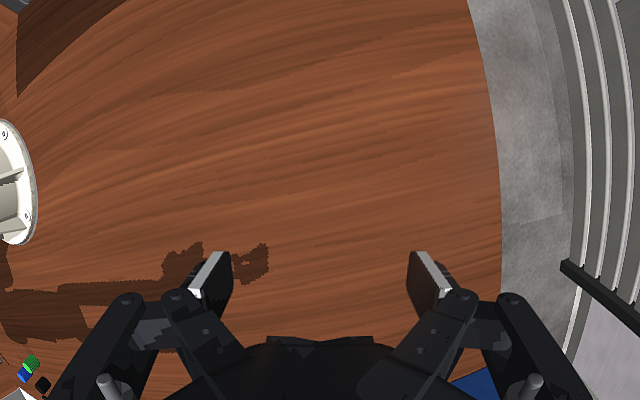

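The crops show these points:
- **Knob top:** scene (358,192.3), side (287.2,231.7)
- **Stud top:** scene (284,207.7), side (324.5,191.4)
- **Marker ridge:** scene (376,211), side (264.5,256)
- **Black cap top:** scene (198,210), side (365.8,155)

The wrist view shows mostly empty bench.

```bash
python3 - <<'E'
from h import *
a=lambda x,y:((x+.5)/3-.5+255,(y+.5)/3-.5+150)
b=lambda x,y:((x-480+.5)/2.9-.5+240,(y+.5)/2.9-.5+180)
c=lambda x,y:((x+.5)/4-.5+150,(y-260+.5)/4-.5+165)
d=lambda x,y:((x-500+.5)/4-.5+350,(y-352+.5)/4-.5+130)
for n,p,q in(("knobtop64",a(309,127),b(617,150)),("studtop50",a(88,173),b(725,33)),("mark19",a(363,184),b(551,218)),("captop42",c(193,441),d(563,452)),
 ("Corner+x+y",a(432,172),b(517,292)),("corner-x+y",a(418,122),b(585,310)),("corner-x-y",a(48,173),b(765,47))):
    x=ray("scene",p);y=ray("side",q);t=tri(x,y);print(n,t.round(1),(proj("scene",t)[0]-p).round(1),(proj("side",t)[0]-q).round(1))
E
```

```text
knobtop64 [588.8 106.3  66.9] [-0. -0.] [-0.  0.]
studtop50 [574.4 -86.5  46.3] [-0.2 -0.2] [-0.2  0.1]
mark19 [627.2 148.8  17.5] [0.3 0.2] [ 0.4 -0.2]
captop42 [ 525.5 -304.1   42.9] [-0.1 -0.1] [-0.1  0. ]
Corner+x+y [622.2 215.9   5.7] [-0. -0.] [-0.  0.]
corner-x+y [567.5 218.5  11.4] [-1.1 -0.7] [-1.5  0.7]
corner-x-y [ 545.4 -119.2   15.3] [0.1 0.1] [ 0.1 -0. ]
```

```bash
G='[-0.94,-0.66,0.05,0,0,0]'; python3 -m inch '[[[-0.94,-0.66,0.05,0,0,0],[-0.94,-0.66,0.05,0,0,0],[-0.94,-0.66,0.05,0,0,0],[-0.94,-0.66,0.05,0,0,0],[-0.94,-0.66,0.05,0,0,0],[-0.94,-0.66,0.05,0,0,0]]]' 
python3 -m inch '[[[-0.94,-0.66,0.05,0,0,0],[-0.94,-0.66,0.05,0,0,0],[-0.94,-0.66,0.05,0,0,0],[-0.94,-0.66,0.05,0,0,0],[-0.94,-0.66,0.05,0,0,0],[-0.94,-0.66,0.05,0,0,0]]]' 
python3 -m inch '[[[-0.94,-0.66,0.05,0,0,-0.053],[-0.94,-0.66,0.05,0,0,-0.053],[-0.94,-0.66,0.05,0,0,-0.053],[-0.94,-0.66,0.05,0,0,-0.053],[-0.94,-0.66,0.05,0,0,-0.053],[-0.94,-0.66,0.05,0,0,-0.053],[-0.94,-0.66,0.05,0,0,-0.053],[-0.94,-0.66,0.05,0,0,-0.053]]]' 
python3 - <<'E'
from h import *
s=r.sense();im=r.grab_frame("wrist");print(s["eef_pos"],s["tcp_rot"],s["qpos"],s["contact_force"])
cv2.imwrite("pics/w1.png",im[:,:,::-1]);np.save("w1.npy",np.r_[s["eef_pos"],s["tcp_rot"]])
E
```

```text
clock: 0.65
eef_pos: [300.1, 431.8, 220.9]
tcp_rot: [-3.14, 0.001, 2.904]
contact_force: [-0.4, 0.1, 0.4]
opening: 0.999
grasp_force: 0.0
clock: 1.15
eef_pos: [452.2, 259.6, 211.1]
tcp_rot: [-3.141, 0.001, 2.903]
contact_force: [0.6, -0.1, -0.4]
opening: 0.998
grasp_force: 0.0
clock: 1.82
eef_pos: [602.3, 89.1, 200.6]
tcp_rot: [-3.141, -0.001, 3.069]
contact_force: [-0.7, 0.7, -0.7]
opening: 1.003
grasp_force: 0.0
[602.25562729  89.08951873 200.6311335 ] [-3.14147314e+00 -1.04440644e-03  3.06873971e+00] [ 1.44336564e-01  3.58687970e-01  1.69811812e+00  1.22470853e-04
  1.08583219e+00 -1.35366403e+00] [-0.72258727  0.69489257 -0.66369464]
```

View pics/w1.png

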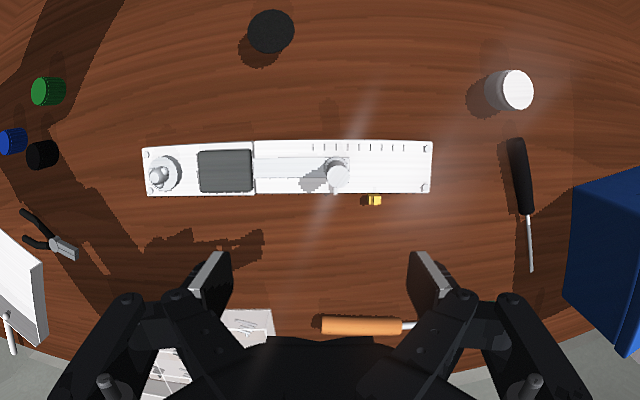

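The wrist view shows the knob near (336,173), the marker at (374,200) and the stud near (158,175), plus the cap at (42,155) with green and blue lookalikes beside it. I'll enlarge the gauge.

```bash
python3 - <<'E'
import cv2,numpy as np
im=cv2.imread("pics/w1.png");o=np.zeros((600,800,3),np.uint8)
def put(a,x,y,k):
    a=cv2.resize(a,None,fx=k,fy=k,interpolation=cv2.INTER_CUBIC);o[y:y+a.shape[0],x:x+a.shape[1]]=a
put(im[145:215,300:400],0,0,8);put(im[75:175,0:75],0,565-5,0.1);
o[560:]=0
cv2.imwrite("pics/c2.png",o)
E
```

```text
(no output)
```

View pics/c2.png

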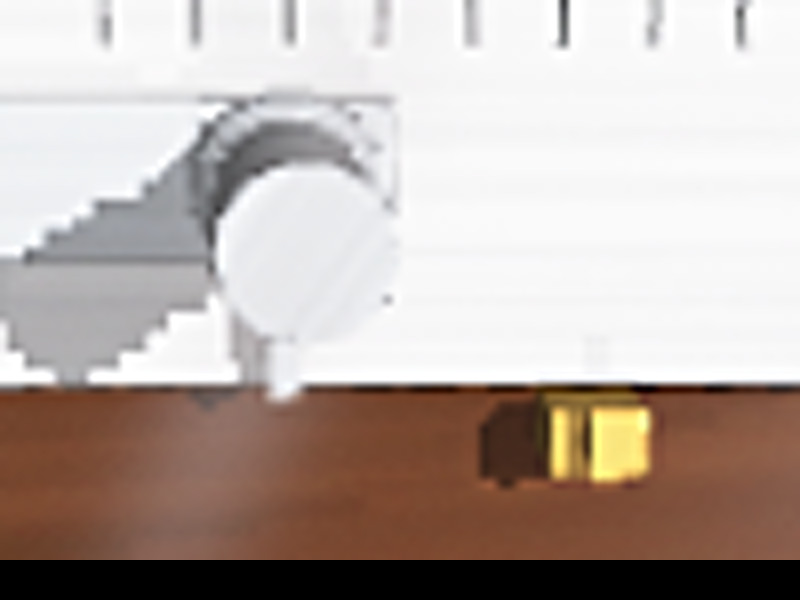

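The pointer tip is at crop (284,388), which is full px (335.5,193). The knob top centre is at crop (307,252), and the ridge is near crop (602,440), just right of its dark shadow line.

```bash
python3 - <<'E'
from h import *
w=np.load("w1.npy");s=dict(eef_pos=w[:3],tcp_rot=w[3:])
f=lambda x,y:((x+.5)/8-.5+300,(y+.5)/8-.5+145)
W=lambda x,y,z:atz(wray(f(x,y),s),z).round(1)
k=W(307,252,64);p=W(284,388,18);m=W(602,440,19);m2=W(598,440,15)
# gauge direction from long edge z=10 (-x edge corners in full px) and +x edge
a=atz(wray((433,143),s),10);b=atz(wray((255,141.5),s),10);c=atz(wray((432,192),s),10);d=atz(wray((255,194.5),s),10)
print("knob",k,"ptr",p,"mark",m,m2);print(np.arctan2(*(a-b)[:2]),np.arctan2(*(c-d)[:2]),a,c)
for t in(.06,.07,.075):
    g=np.array([np.sin(t),np.cos(t),0]);print(t,(m-p)@g,(m2-p)@g,(m-k)@g)
print("knob tri",tri(ray("scene",(357.8,192)),ray("side",(286.9,231.4)),wray(f(307,252),s)))
print("stud tri",tri(ray("scene",(284.2,207.3)),ray("side",(324.1,191)),wray((155,177),s)))
print("cap/blue/green", atz(ray("scene",(198,209.8)),42), atz(ray("scene",(166.4,205)),42), atz(ray("scene",(207,181)),42))
T=R.from_euler("xyz",s["tcp_rot"]).as_matrix();print("tool d to knob",T.T@(np.r_[k[:2],25.]-s["eef_pos"])/200)
E
```

```text
knob [589.6 106.4  64. ] ptr [617.7 104.3  18. ] mark [627.9 147.8  19. ] [629.1 147.9  15. ]
0.07096096500073666 0.05701807283145163 [569.10425314 219.19917748  10.        ] [626.34133725 218.25504572  10.        ]
0.06 44.03335635327173 44.205133215040576 43.622123801480186
0.07 44.10688555386051 44.29057207069087 43.977422463513285
0.075 44.14199660206301 44.331631132601515 44.153424858391425
knob tri [588.91399558 106.44065633  66.97898522]
stud tri [575.53793663 -86.58777053  47.52706064]
cap/blue/green [ 524.89763911 -303.78487975   42.        ] [ 489.24777151 -383.36953452   42.        ] [ 435.4316663  -273.53782142   42.        ]
tool d to knob [0.06849312 0.08182186 0.87821791]
```

```bash
python3 -m inch '[[[0.068,0.082,0.3,0,0,0],[0.068,0.082,0.4,0,0,0],[0.068,0.082,0.6,0,0,0],[0.068,0.082,0.75,0,0,0],[0.068,0.082,0.87,0,0,0],[0.068,0.082,0.87,0,0,0],[0.068,0.082,0.87,0,0,0],[0.068,0.082,0.87,0,0,0]]]' 1 60
python3 -m inch '[[[0,0,0,0,0,0],[0,0,0,0,0,0],[0,0,0,0,0,0],[0,0,0,0,0,0],[0,0,0,0,0,0],[0,0,0,0,0,0],[0,0,0,0,0,0],[0,0,0,0,0,0]]]' -1 60
python3 -m inch '[[[0,0,0,0,0,0],[0,0,0,0,0,0],[0,0,0,0,0,0],[0,0,0,0,0,0]]]' -1 60
```

```text
clock: 2.53
eef_pos: [590.1, 108.5, 28.8]
tcp_rot: [3.141, 0.001, 3.072]
contact_force: [-0.5, -0.4, 0.4]
opening: 1.003
grasp_force: 0.0
clock: 3.2
eef_pos: [589.8, 107.5, 27.9]
tcp_rot: [-3.142, 0.0, 3.071]
contact_force: [-1.3, -1.7, 5.3]
opening: 0.223
grasp_force: 58.3
clock: 3.53
eef_pos: [589.8, 107.5, 27.9]
tcp_rot: [-3.142, 0.0, 3.071]
contact_force: [-1.2, -0.8, 5.1]
opening: 0.227
grasp_force: 58.3
```

```bash
python3 -m inch '[[[0,0.03,-0.007,0,0,0],[0,0.07,-0.007,0,0,0],[0,0.11,-0.007,0,0,0],[0,0.15,-0.007,0,0,0],[0,0.19,-0.007,0,0,0],[0,0.22,-0.007,0,0,0],[0,0.22,-0.007,0,0,0],[0,0.22,-0.007,0,0,0]]]'
python3 - <<'E'
from h import *
s=r.sense();im=r.grab_frame("wrist");d=s["eef_pos"]-[589.8,107.5,27.9];print(s["eef_pos"],d@[.07,.9975,0],s["contact_force"],s["grasp_force"])
sc=r.grab_frame("scene");si=r.grab_frame("side")
o=np.zeros((600,800,3),np.uint8)
def put(a,x,y,k):
    a=cv2.resize(a[:,:,::-1],None,fx=k,fy=k,interpolation=cv2.INTER_CUBIC);o[y:y+a.shape[0],x:x+a.shape[1]]=a
put(im[100:240,220:420],0,0,2);put(sc[170:240,340:410],0,290,4.2);put(si[215:285,235:305],400,0,5)
cv2.imwrite("pics/c3.png",o)
E
```

```text
clock: 4.2
eef_pos: [592.6, 151.5, 28.1]
tcp_rot: [-3.141, -0.0, 3.071]
contact_force: [3.5, 0.2, -9.1]
opening: 0.222
grasp_force: 60.5
[592.63245855 151.45422368  28.08223615] 44.04261021955545 [ 3.53369018  0.22395654 -9.06617498] 60.51826938986778
```

View pics/c3.png

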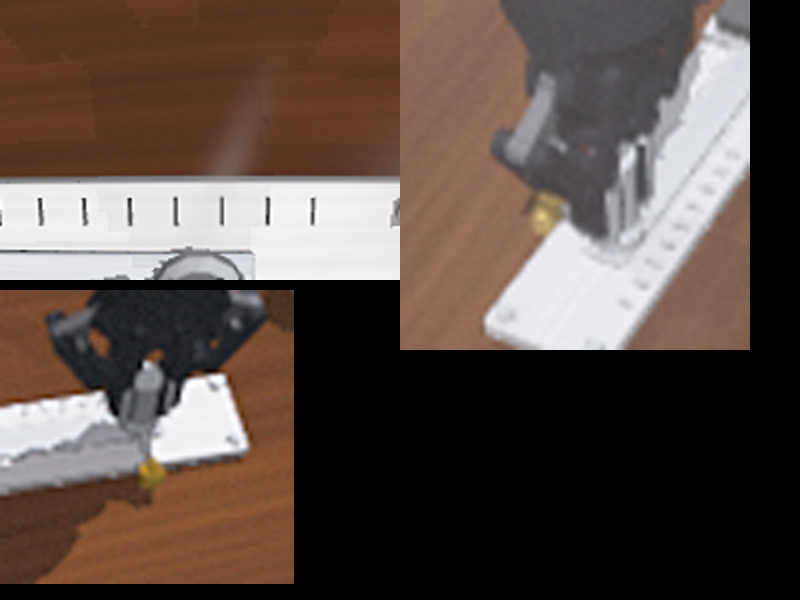

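The pointer and the marker ridge line up in the scene crop, around (148,465). I'll let go, rise and check from above.

```bash
python3 -m inch '[[[0,0,0.003,0,0,0],[0,0,0.003,0,0,0],[0,0,0.003,0,0,0],[0,0,0.003,0,0,0]]]'
python3 -m inch '[[[0,0,0,0,0,0],[0,0,0,0,0,0],[0,0,0,0,0,0],[0,0,0,0,0,0],[0,0,0,0,0,0],[0,0,0,0,0,0]]]' 1
python3 -m inch '[[[0,0,-0.1,0,0,0],[0,0,-0.3,0,0,0],[0,0,-0.5,0,0,0],[0,0,-0.6,0,0,0],[0,0,-0.6,0,0,0],[0,0,-0.6,0,0,0],[0,0,-0.6,0,0,0]]]'
python3 - <<'E'
from h import *
s=r.sense();im=r.grab_frame("wrist");print(s["eef_pos"],s["tcp_rot"]);np.save("w2.npy",np.r_[s["eef_pos"],s["tcp_rot"]])
cv2.imwrite("pics/w2.png",im[:,:,::-1])
c=im[150:250,260:380,::-1];c=cv2.resize(c,None,fx=6,fy=6,interpolation=cv2.INTER_CUBIC)
cv2.imwrite("pics/c4.png",c)
E
```

```text
clock: 4.68
eef_pos: [592.6, 151.4, 28.1]
tcp_rot: [-3.142, 0.0, 3.071]
contact_force: [3.5, 0.1, -7.5]
opening: 0.222
grasp_force: 60.8
clock: 5.18
eef_pos: [592.7, 151.5, 28.3]
tcp_rot: [3.142, 0.0, 3.071]
contact_force: [-0.8, 0.5, -0.4]
opening: 1.002
grasp_force: 0.0
clock: 5.77
eef_pos: [592.0, 151.3, 147.3]
tcp_rot: [-3.141, -0.001, 3.071]
contact_force: [0.9, -0.4, -0.4]
opening: 1.0
grasp_force: 0.0
[591.97578289 151.3298359  147.29450015] [-3.14123700e+00 -1.07931361e-03  3.07128141e+00]
```

View pics/c4.png

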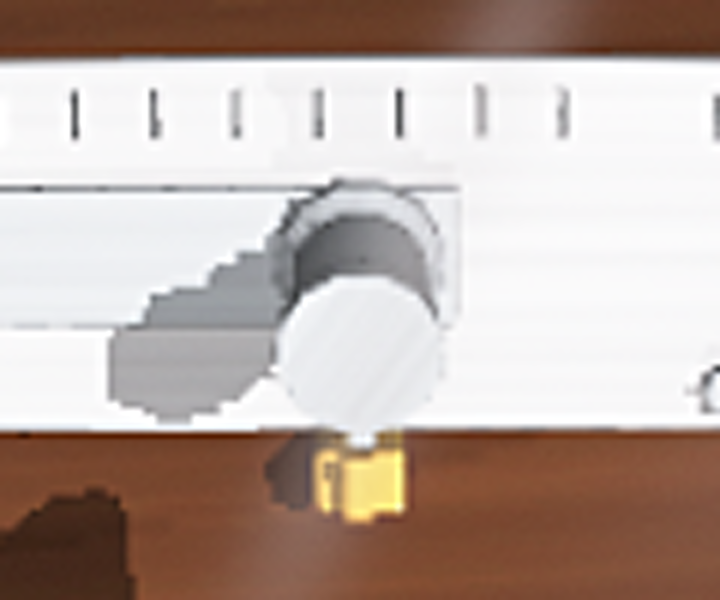

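The pointer at crop x≈360 matches the marker's middle at x≈361, so the slide is set. Next I'll go above the cap.

```bash
python3 -m inch '[[[0.058,-0.765,-0.1,0,0,0],[0.058,-0.765,-0.1,0,0,0],[0.058,-0.765,-0.1,0,0,0],[0.058,-0.765,-0.1,0,0,0],[0.058,-0.765,-0.1,0,0,0]]]' 1
python3 -m inch '[[[0.058,-0.765,-0.1,0,0,0],[0.058,-0.765,-0.1,0,0,0],[0.058,-0.765,-0.1,0,0,0],[0.058,-0.765,-0.1,0,0,0],[0.058,-0.765,-0.1,0,0,0]]]'
python3 -m inch '[[[0.058,-0.765,-0.1,0,0,-0.083],[0.058,-0.765,-0.1,0,0,-0.083],[0.058,-0.765,-0.1,0,0,-0.083],[0.058,-0.765,-0.1,0,0,-0.083],[0.058,-0.765,-0.1,0,0,-0.083],[0.058,-0.765,-0.1,0,0,-0.083],[0.058,-0.765,-0.1,0,0,-0.083]]]'
python3 - <<'E'
from h import *
s=r.sense();im=r.grab_frame("wrist");print(s["eef_pos"],s["tcp_rot"],s["qpos"]);np.save("w3.npy",np.r_[s["eef_pos"],s["tcp_rot"]])
cv2.imwrite("pics/w3.png",im[:,:,::-1])
E
```

```text
clock: 6.23
eef_pos: [568.8, -4.9, 167.1]
tcp_rot: [-3.14, -0.002, 3.068]
contact_force: [-0.3, 0.1, 0.4]
opening: 1.0
grasp_force: 0.0
clock: 6.65
eef_pos: [547.1, -156.4, 187.3]
tcp_rot: [-3.14, -0.001, 3.068]
contact_force: [0.2, 0.2, -0.0]
opening: 0.998
grasp_force: 0.0
clock: 7.23
eef_pos: [525.3, -302.9, 206.5]
tcp_rot: [3.139, -0.002, -2.952]
contact_force: [0.4, 0.0, 0.4]
opening: 0.999
grasp_force: 0.0
[ 525.27091556 -302.8586774   206.54907322] [ 3.13938240e+00 -1.69032080e-03 -2.95169752e+00] [-5.25807752e-01  3.49780770e-01  1.69690377e+00  6.27803529e-04
  1.09763401e+00 -2.28678420e+00]
```

View pics/w3.png

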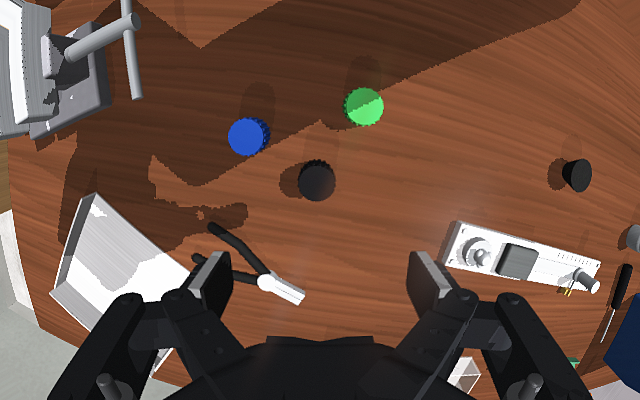

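The cap is at about (317,181). Pliers lie nearby, with handle ends at (210,228) and (195,258), the pivot at (265,282) and the jaw tip at (303,298). I'll locate the cap exactly and check finger clearance.

```bash
python3 - <<'E'
from h import *
w=np.load("w3.npy");s=dict(eef_pos=w[:3],tcp_rot=w[3:]);im=cv2.imread("pics/w3.png")
m=((im[150:212,290:345].max(2)<62)).astype(np.uint8);n,l,st,ce=cv2.connectedComponentsWithStats(m);i=1+st[1:,4].argmax();x,y,ww,h,a=st[i];print("blob",x+290,y+150,ww,h,a)
c=im[145:215,275:355];w1=cv2.imread("pics/w3.png")[225:285,435:515]
o=np.zeros((600,800,3),np.uint8);k=cv2.resize(c,None,fx=6,fy=6,interpolation=cv2.INTER_CUBIC);o[:420,:480]=k;k=cv2.resize(w1,None,fx=4,fy=4,interpolation=cv2.INTER_CUBIC);o[:240,480:800]=k
o=cv2.convertScaleAbs(o,alpha=1.6,beta=20);cv2.imwrite("pics/c5.png",o)
T=R.from_euler("xyz",s["tcp_rot"]).as_matrix()
for nm,p,z in(("cap",(317,182),42),("h1",(210,228),16),("h2",(195,258),16),("pivot",(265,282),16),("jaw",(303,298),10)):
    q=atz(wray(p,s),z);print(nm,q.round(1),"tool",(T.T@(q-s["eef_pos"]))[:2].round(1))
c=atz(ray("scene",(198,209.8)),42)
print(tri(ray("scene",(198,209.8)),ray("side",(365.5,154.6)),wray((317,182),s)))
E
```

```text
blob 297 159 38 42 1120
cap [ 523.5 -306.2   42. ] tool [ 2.1 -3.3]
h1 [ 608.1 -421.9   16. ] tool [ -59.2 -132.9]
h2 [ 654. -440.   16.] tool [-100.8 -159.4]
pivot [ 667.2 -345.9   16. ] tool [-131.6  -69.5]
jaw [ 685.1 -294.4   10. ] tool [-158.9  -22.3]
[ 524.43401956 -305.1420196    41.87284911]
```

View pics/c5.png

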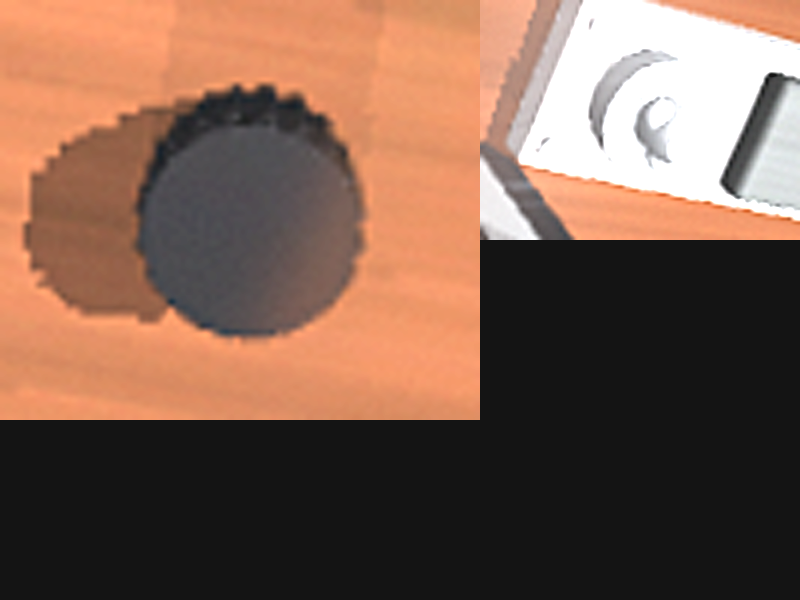

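The cap's top centre is at crop (251,231), which is px (316.4,183). Three-camera triangulation gives a height of 41.9 mm against the stated 42, so I'll grasp it.

```bash
python3 -m inch '[[[0.005,-0.02,0.2,0,0,0],[0.005,-0.02,0.4,0,0,0],[0.005,-0.02,0.6,0,0,0],[0.005,-0.02,0.8,0,0,0],[0.005,-0.02,0.92,0,0,0],[0.005,-0.02,0.985,0,0,0],[0.005,-0.02,0.985,0,0,0],[0.005,-0.02,0.985,0,0,0]]]' 1
python3 -m inch '[[[0,0,0,0,0,0],[0,0,0,0,0,0],[0,0,0,0,0,0],[0,0,0,0,0,0],[0,0,0,0,0,0],[0,0,0,0,0,0],[0,0,0,0,0,0],[0,0,0,0,0,0]]]' -1 90
python3 -m inch '[[[0,0,-0.05,0,0,0],[0,0,-0.2,0,0,0],[0,0,-0.35,0,0,0],[0,0,-0.5,0,0,0],[0,0,-0.5,0,0,0],[0,0,-0.5,0,0,0],[0,0,-0.5,0,0,0]]]'
python3 - <<'E'
from h import *
s=r.sense();print(s["eef_pos"],s["tcp_rot"],s["contact_force"],s["qpos"][5])
cv2.imwrite("pics/sA.png",r.grab_frame("scene")[:,:,::-1]);cv2.imwrite("pics/sB.png",r.grab_frame("side")[:,:,::-1]);cv2.imwrite("pics/w4.png",r.grab_frame("wrist")[:,:,::-1])
# cap where expected? rim at TCP z - (grasp TCP z), visible dark in wrist view
E
```

```text
clock: 7.95
eef_pos: [525.9, -307.2, 11.2]
tcp_rot: [3.141, -0.0, -2.95]
contact_force: [0.9, -0.7, 0.1]
opening: 1.0
grasp_force: 0.0
clock: 8.62
eef_pos: [526.3, -308.5, 12.8]
tcp_rot: [-3.14, 0.002, -2.951]
contact_force: [-1.9, 1.8, 10.4]
opening: 0.417
grasp_force: 88.6
clock: 9.2
eef_pos: [525.2, -307.9, 111.3]
tcp_rot: [-3.141, 0.0, -2.951]
contact_force: [-0.4, 0.8, -0.1]
opening: 0.422
grasp_force: 89.8
[ 525.20488843 -307.94745543  111.34153568] [-3.14140969e+00  1.61683756e-04 -2.95120762e+00] [-0.42214858  0.81861806 -0.11797395] -2.2939179509596066
```

```bash
python3 -m inch '[[[-0.676,0.995,0,0,0,0],[-0.676,0.995,0,0,0,0],[-0.676,0.995,0,0,0,0],[-0.676,0.995,0,0,0,0],[-0.676,0.995,0,0,0,0],[-0.676,0.995,0,0,0,0],[-0.676,0.995,0,0,0,0],[-0.676,0.995,0,0,0,0]]]'
cat > det.py <<'E'
from h import *
s=r.sense();im=r.grab_frame("wrist");cv2.imwrite(f"pics/d{int(s['clock']*100)}.png",im[:,:,::-1])
print(s["eef_pos"].round(2),s["tcp_rot"].round(4))
# orthographic map on plane z around nominal stud, aligned with gauge (yaw -.07), 0.25 mm/px
t=.07;gy=np.array([np.sin(t),np.cos(t)]);gx=np.array([np.cos(t),-np.sin(t)]);S0=np.array([575,-86.5])
c=r.camera_info("wrist");K=c["K"];m=c["mount"];T=R.from_euler("xyz",s["tcp_rot"]).as_matrix();Rc=T@m[:3,:3];o=s["eef_pos"]+T@m[:3,3]
def ortho(z,n=240):
    a=(np.arange(2*n)-n)*.25;Y,X=np.meshgrid(a,a)  # col=gauge y,row=gauge x
    P=np.stack([S0[0]+X*gx[0]+Y*gy[0],S0[1]+X*gx[1]+Y*gy[1],0*X+z],-1);q=(P-o)@Rc;th=np.arccos(q[...,2]/np.linalg.norm(q,axis=-1));h=np.hypot(q[...,0],q[...,1])
    return cv2.remap(im,(K[0,2]+K[0,0]*th*q[...,0]/h).astype(np.float32),(K[1,2]+K[0,0]*th*q[...,1]/h).astype(np.float32),cv2.INTER_LINEAR)
def show(nm,p): 
    u=(p-240)*.25;print(nm,u.round(2),(S0+u[1]*gx+u[0]*gy).round(2))
for z,rad,nm in((30,20,"collar"),(50,6,"studtop")):
    g=cv2.cvtColor(ortho(z),cv2.COLOR_RGB2GRAY);np.save(f"o{z}.npy",g)
    R0=int(rad*4);cs=cv2.HoughCircles(cv2.GaussianBlur(g,(0,0),1.5),cv2.HOUGH_GRADIENT_ALT if 0 else cv2.HOUGH_GRADIENT,1,8,param1=60,param2=12,minRadius=R0-(4 if z==30 else 12),maxRadius=R0+(4 if z==30 else 16))
    for q in (cs[0][:4] if cs is not None else []): show(f"{nm} r={q[2]/4:.1f}",q[:2])
g30=ortho(30);v=g30.max(2);hm=(v<110).astype(np.uint8);n,l,st,ce=cv2.connectedComponentsWithStats(hm)
for i in range(1,n):
    if st[i,4]>2000: print("dark",((st[i,:4]-[240,240,0,0])*.25).round(1))
# bar edges at z=16: wood is red-dominant
b=ortho(16).astype(int);wood=(b[...,0]-b[...,2]>35)
for y in(-30,-26,20,25):
    col=~wood[:,240+4*y];i=np.flatnonzero(col);print("bar x range at y",y,((i.min()-240)*.25,(i.max()-240)*.25) if len(i) else None)
for x in(-20,0,20):
    row=~wood[240+4*x,:];i=np.flatnonzero(row);print("bar -y end at x",x,(i.min()-240)*.25)
E
python3 det.py
```

```text
clock: 10.02
eef_pos: [620.5, -85.1, 109.9]
tcp_rot: [3.141, -0.002, -2.948]
contact_force: [-0.1, -0.5, -1.1]
opening: 0.418
grasp_force: 89.9
[620.49 -85.11 109.86] [ 3.1410e+00 -1.7000e-03 -2.9479e+00]
collar r=19.5 [-1.12  2.12] [577.04 -87.77]
studtop r=6.1 [-1.12  1.62] [576.54 -87.74]
studtop r=9.2 [1.62 0.12] [575.24 -84.89]
studtop r=9.0 [0.88 4.12] [579.18 -85.92]
studtop r=8.2 [-1.88 -0.38] [574.49 -88.34]
dark [-60.  -60.   74.8  23.5]
dark [ 24.  -46.8  36.   12.8]
dark [-35.2 -37.8  42.5  10. ]
dark [-60.  -26.5  35.2  58. ]
dark [ 41.2 -21.   18.8  45.8]
dark [-13.2  46.2  73.2  13.8]
dark [-60.   48.2  29.2  11.8]
bar x range at y -30 (np.float64(-28.0), np.float64(32.5))
bar x range at y -26 (np.float64(-28.0), np.float64(32.0))
bar x range at y 20 (np.float64(-28.5), np.float64(59.75))
bar x range at y 25 (np.float64(-28.5), np.float64(59.75))
bar -y end at x -20 -36.75
bar -y end at x 0 -40.5
bar -y end at x 20 -36.25
```

```bash
python3 -m inch '[[[0.1,0.02,0,0,0,0],[0.215,0.029,0,0,0,0],[0.215,0.029,0.05,0,0,0],[0.215,0.029,0.12,0,0,0],[0.215,0.029,0.2,0,0,0],[0.215,0.029,0.2,0,0,0],[0.215,0.029,0.2,0,0,0]]]'
python3 -c "
from rig import r;s=r.sense();print(s['eef_pos'],s['contact_force'])"
```

```text
clock: 10.65
eef_pos: [576.3, -90.3, 70.1]
tcp_rot: [3.141, -0.002, -2.952]
contact_force: [-0.6, -0.2, -0.6]
opening: 0.417
grasp_force: 89.9
[576.26262424 -90.34759348  70.09185382] [-0.61576225 -0.15816948 -0.61420531]
```

```bash
python3 -m inch '[[[-0.006,0.0125,0,0,0,0],[-0.006,0.0125,0,0,0,0],[-0.006,0.0125,0.02,0,0,0],[-0.006,0.0125,0.035,0,0,0],[-0.006,0.0125,0.05,0,0,0],[-0.006,0.0125,0.06,0,0,0],[-0.006,0.0125,0.06,0,0,0],[-0.006,0.0125,0.06,0,0,0]]]'
```

```text
clock: 11.32
eef_pos: [577.8, -86.7, 58.9]
tcp_rot: [3.141, -0.0, -2.951]
contact_force: [0.3, 0.7, 0.6]
opening: 0.419
grasp_force: 89.9
```

```bash
python3 -m inch '[[[0.003,-0.003,0.01,0,0,0],[0.003,-0.003,0.02,0,0,0],[0.003,-0.003,0.025,0,0,0],[0.003,-0.003,0.025,0,0,0]]]'
python3 -m inch '[[[0,0,0.005,0,0,0],[0,0,0.01,0,0,0],[0,0,0.015,0,0,0],[0,0,0.02,0,0,0],[0,0,0.02,0,0,0],[0,0,0.02,0,0,0]]]'
```

```text
clock: 11.65
eef_pos: [577.6, -87.3, 54.1]
tcp_rot: [3.141, 0.0, -2.951]
contact_force: [0.4, 1.2, 1.0]
opening: 0.42
grasp_force: 90.0
clock: 12.15
eef_pos: [578.0, -87.3, 50.8]
tcp_rot: [-3.142, 0.001, -2.951]
contact_force: [-0.6, 2.3, 6.6]
opening: 0.418
grasp_force: 90.5
```

```bash
python3 -m inch '[[[0,0.002,0.005,0,0,0],[0,0.002,0.01,0,0,0],[0,0.002,0.015,0,0,0],[0,0.002,0.02,0,0,0],[0,0.002,0.02,0,0,0]]]'
python3 -m inch '[[[0,0,0.005,0,0,0],[0,0,0.01,0,0,0],[0,0,0.015,0,0,0],[0,0,0.02,0,0,0],[0,0,0.02,0,0,0]]]'
```

```text
clock: 12.57
eef_pos: [577.2, -87.0, 45.3]
tcp_rot: [3.141, -0.0, -2.951]
contact_force: [3.7, 1.0, -10.7]
opening: 0.417
grasp_force: 90.7
clock: 12.98
eef_pos: [577.3, -87.1, 42.8]
tcp_rot: [3.142, -0.0, -2.951]
contact_force: [-2.3, 1.9, 7.0]
opening: 0.419
grasp_force: 92.4
```

```bash
python3 -m inch '[[[0,0,0.003,0,0,0],[0,0,0.005,0,0,0],[0,0,0.005,0,0,0],[0,0,0.005,0,0,0],[0,0,0.005,0,0,0],[0,0,0.005,0,0,0]]]'
```

```text
clock: 13.48
eef_pos: [577.4, -87.2, 42.7]
tcp_rot: [-3.141, 0.0, -2.951]
contact_force: [-6.0, 2.3, 17.7]
opening: 0.413
grasp_force: 92.9
```

```bash
python3 -m inch '[[[0.002,0,-0.001,0,0,0],[0.002,0,-0.001,0,0,0],[0.002,0,-0.001,0,0,0],[0.002,0,-0.001,0,0,0],[0.002,0,-0.001,0,0,0],[0.002,0,-0.001,0,0,0],[0.002,0,-0.001,0,0,0],[0.002,0,-0.001,0,0,0]]]'
```

```text
clock: 14.15
eef_pos: [577.4, -87.2, 42.8]
tcp_rot: [-3.141, 0.001, -2.951]
contact_force: [-4.2, 2.6, 13.8]
opening: 0.418
grasp_force: 92.8
```

```bash
python3 -c "
from rig import r;print(r.sign_off())"
```

```text
the job is handed in; nothing more can be done
None
```

I handed the job in at 14.15 s; no verdict came back. The slide was at the marker when last checked (before the cap was picked up), and the cap clicked home and is still held, with about 14 N downward at the wrist.

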